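# Move the spark guard to the other ring grinder

## Task

The two bench ring grinders share one spark guard. Pinch its two tabs together to pull the sprung hinge pin, lift the guard off the grinder it hangs on, and drop it into the hinge posts of the other grinder; then press the pin end of its rail down until the pin snaps fully home. Use light force throughout, without jamming the guard against the grinders, and leave the engine parts lying about where they are.

Things in the scene. Friction and masses are not known exactly. Their poses are not given: they have to be found in the camera images.
- guard_grip (a point): Grip point of the guard, midway between its two upright steel tabs once pinched; rail top 22 mm below, tab tops 16 mm above it. Tabs: 24 mm wide (x), 6 thick (y), 38 tall. Outer face of the fixed tab at y = -17 mm; the sprung pin's sliding tab at y = +31 at rest, +17 fully pinched. Hinge line (pin and stub) 31 mm below. z up, y along the rail to the pin end, -x is the front.
- guard: The guard; origin on the hinge line half-way along its rail, axes as guard_grip. Steel rail 190 mm long (y), 26 deep (x), 18 high; thin grey-framed clear panel, 130 mm wide, hangs 82 mm below the origin; about 0.4 kg in all. A fixed stub (6 mm thick, 10 long) sticks out of the rail's -y end, the sprung pin (6 mm, flat-ended, 13 long) out of its +y end.
- rail_press (a point): Point on the rail's flat top face near its pin (+y) end, 65 mm from mid-rail: free space to press here, between the tabs and the post.
- pin (a joint): Sprung hinge pin: 0 = fully out, 0.014 m = fully pulled, tip just inside the rail. The spring takes about 4 N to start and 9 N at full pull; a pinch of 20 to 40 N on the tabs holds it pulled and carries the guard. Stuck at about 0.007: its tip rubs on the post and is not in the hole.
- seat_a (a point): On the grinder the guard hangs on at the start: where the guard's grip point lies when home, 171 mm above the bench, 31 mm above the hinge line. z up, y towards the post with the pin hole.
- seat_b (a point): The same point on the other, empty grinder: where the guard's grip point must end, within a few mm, same axes. Lowered but unpressed, the guard rests on its stub in the slot and on the kicker, pin end up to 12 mm high, pin caught on the post's face above its hole; pressing rail_press down (5 to 12 N, up to 18 mm) lets it snap in; then the pin blocks further travel.
- grinder_a: Grinder with the guard at the start, fixed; origin on the bench below seat_a, same axes. Grey base, motor on the +x side (62 to 128 mm, 114 high), two aluminium posts 195 mm apart, 44 deep (x), 12 thick, tops at 155 mm, lips to 182. The -y post has an open-topped slot, 9 mm wide with flared mouth, for the stub; the +y post a steel striker plate with a closed hole 12 wide (x), 8 high.
- grinder_b: The empty grinder, alike and fixed; origin below seat_b. On each, 14 mm inside the +y post, a sprung kicker stud 10 mm thick pushes up under the rail: 10 mm above level when free (4 N), 5.5 N at level, 7 N at its stop 10 mm below. The empty grinder's striker plate is bolted on by eye: its hole sits 2 mm to almost 10 mm below the level hinge line, not measured. Press and feel for the snap.
- piston: Aluminium piston, 90 mm across, 58 tall, standing loose beyond the grinders; origin under its middle. A bystander.
- rod: Steel connecting rod, 200 mm long, 22 thick, lying loose beyond the grinders; origin under its middle, x along it. A bystander.
- gudgeon_pin: Steel tube, 22 mm across, 60 tall, standing loose on the robot's side of the grinders; origin under its middle. A bystander.
Things that resemble listed ones, but are neither listed nor needed, are in the scene too. What is shaped like the guard but red is not meant.

How it is judged:
By the outcome, as a careful person would: the job done as asked, in the order asked, and still so for the second after the job is handed in, with the robot touching nothing.
It also fails if it takes over 61 s, if anything falls off the work surface, if the arm or the gripper's body presses on something with over 40 N, if the wrist force passes 120 N, or if a joint passes its speed limit or range.

## Robot

A 6-joint arm with a two-finger parallel gripper is mounted at the origin on the work surface. World frame = base frame: x ahead of the robot, y to its left, z up, the work surface at z = 0. Lengths are in m, angles in rad, forces in N, time in s.
With the tool pointing down it reaches from about 0.35 to 0.775 m from the base axis. Payload 5.5 kg.
Tool frame: the origin (TCP) lies at the very end of the fingers, on their centre line; the grasp point (between the pads) lies 19 mm behind it; z points along the fingers, y is the line along which they close (so a half turn about z gives the same grasp; the last joint's range is limited). The gripper opens to 85 mm and grips with 20 to 120 N. Pads are 22 mm wide; open, the fingers measure 114 mm over their backs; the gripper's body (76 mm by 85 mm) begins 54 mm behind the grasp point. The pads swing forward as they close: fully open they stand 13 mm farther back than shut.
Start: joints at [1.209, 0.313, 0.046, 1.304, 0, 1.431], TCP at [0.127, 0.561, 0.231] pointing down, gripper open.
Joint ranges: [-2.76, 2.76], [-0.86, 1.69], [-1.03, 1.26], [-2.2, 2.34], [-1.47, 1.5], [-3.14, 3.14]. Speed limits (rad/s): [2.57, 2.57, 3.14, 3.14, 3.14, 3.14].

## Interface

Orientations are given as a unit quaternion [w, x, y, z].
In Python, from workcell import get_state, read_camera, calibration, hand_in gives the robot as it stands.
- The arm moves only by the tool drive_tool, never from a script. Its argument "deltas" is a list that holds one entry, the list of rows, each a list of 7 numbers: the closure in counts, from 0 (fully open) to 255 (shut), then the shift along the tool's x, y, z in m, then the turn, a rotation vector about the tool's x, y, z in degrees. A call has 1 to 12 rows; each row is the pose to reach, as a shift and turn from the pose commanded when the call began, along the tool's axes at that moment; what a row does not reach only later rows make up. A row lasts 1/8 s, in which the tool goes at most 62.5 mm and 10.7 degrees, less where a joint would pass 70% of its speed; a pose out of reach is approached as far as the arm can. A call with a gripper value outside its range is refused whole. The fingers move at their own pace and stop on an object; "newtons" is the grip in N (left out, the last holds). Time passes only in rows, so rows that repeat a pose let the fingers close. It gives the time, the measured TCP pose, the force, the opening and the grip force at its end, in the units of the state.
- get_state(): the state, without advancing time (a new reading comes with each control period).
- read_camera(name): name is "scene" or "top"; returns (picture, depth): 420x560x3 uint8, red, green, blue; 420x560 float32, m along the optical axis (not along the pixel's ray), 0 where there is no reading.
- calibration(name): a dict with "mtx" (3x3 intrinsics, pixels), "k1" (the pictures are not rectified: a ray, as slopes to the right and down, at radius r is drawn at 1 + k1 r^2 times it, then the intrinsics apply), "world_from_camera" (4x4, takes a point from camera to world coordinates). Camera axes: x right, y up, looking along -z (the intrinsics and any distortion apply to the point x, -y, -z); pixel columns grow to the right and rows downward; lengths in m; the calibration is good to about 2 mm. A picture is of the moment at which its call begins. calibration takes no time and is no camera call.
- hand_in(): hands the job in; it is judged then, once.
The state is a dict: "clock": time; "joint_pos": joint angles; "qvel": joint speeds; "tau": joint torques, N m; "tcp_pos": TCP position; "orientation": TCP orientation; "wrist_force": force on the tool from outside, world axes, zero at the start; "ft_torque": the same for the moment, N m; "finger_gap": finger opening in m; "grip_force": force on a finger pad.
Only numpy, scipy, OpenCV 4.12 (cv2) and the standard library are available. Lean on these libraries where they do the work, as an engineer would, in place of code of your own. Each camera call takes 0.05 s, during which the arm holds its last target. There are 200 camera calls.

## Working session

There is one attempt and no reset: what is moved stays moved. The work goes in short steps, Python scripts to look and compute and a tool call to move; the robot and the scene stay as the last step left them, time stands still between calls to the robot, and variables do not carry over. Pictures are saved under pics/ and viewed, at most 10 in all, crops included, and the job is handed in when it is done.

Besides the shell and the picture viewer there is one more tool, called after "Call:" as name([rows], argument=value, ...), one row to a line, values as JSON. drive_tool: Moves the arm, as the interface text tells. Its arguments: {"type":"object","properties":{"deltas":{"type":"array","items":{"type":"array","items":{"type":"array","items":{"type":"number"}}}},"newtons":{"type":"number"}},"required":["deltas"]}

```bash
mkdir -p pics; cat > h.py <<'E'
import numpy as np, cv2
from workcell import *
def cloud(name):
    im,d=read_camera(name); c=calibration(name); K=np.array(c["mtx"]);T=np.array(c["world_from_camera"])
    v,u=np.mgrid[0:420,0:560]
    p=cv2.undistortPoints(np.stack([u,v],-1).reshape(-1,1,2).astype(np.float64),K,np.array([c["k1"],0,0,0,0.])).reshape(420,560,2)
    P=np.stack([p[...,0]*d,-p[...,1]*d,-d],-1)@T[:3,:3].T+T[:3,3]
    P[d==0]=np.nan
    return im,P
E
python3 - <<'E'
from h import *
for n in("top","scene"):
    im,P=cloud(n); cv2.imwrite(f"pics/{n}0.png",cv2.resize(im[...,::-1],(784,588))); np.savez(f"{n}0.npz",im=im,P=P)
s=get_state(); print(s)
print(calibration("top")["world_from_camera"])
E
```

```text
{'clock': 0.1, 'joint_pos': array([1.20940225e+00, 3.13936498e-01, 4.51132013e-02, 1.30365758e+00,
       1.50085335e-05, 1.43119107e+00]), 'qvel': array([ 0.00032654, -0.0010596 ,  0.00147882, -0.00035421, -0.00168967,
       -0.00226423]), 'tau': array([ 3.89119115e-03, -4.81724381e+01,  2.99244279e+01,  1.26888053e-02,
        1.12036571e-05,  1.83472804e-05]), 'tcp_pos': array([0.1263259 , 0.56047044, 0.23050014]), 'orientation': array([-2.16059780e-04,  1.10667228e-01,  9.93857160e-01, -8.14125542e-04]), 'wrist_force': array([-0.39884746,  0.07972137,  0.0271892 ]), 'ft_torque': array([-0.02335906,  0.02961637,  0.01034611]), 'grip_force': 0.0, 'finger_gap': 0.08536447992807826}
[[ 0.00726266  0.98604521 -0.16631926  0.4228979 ]
 [-0.99952055  0.00215204 -0.03088739  0.00675354]
 [-0.03009844  0.16646384  0.98558808  1.02781766]
 [ 0.          0.          0.          1.        ]]
```

View pics/top0.png

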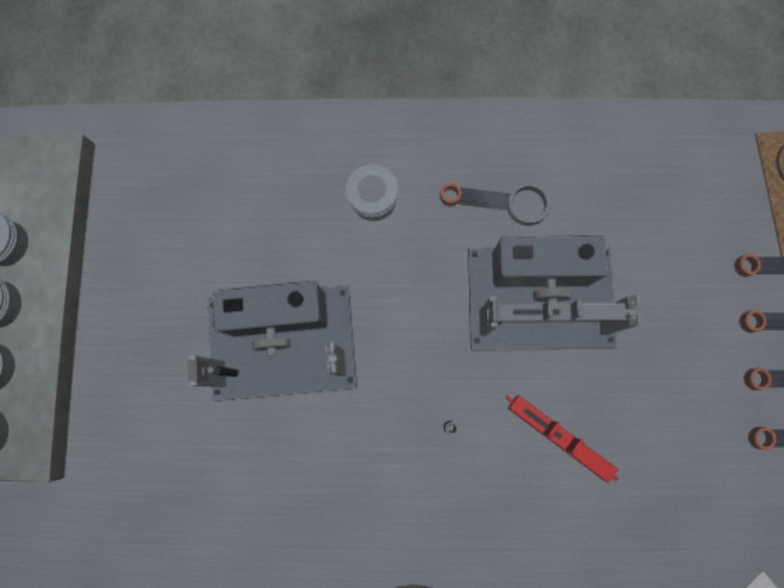

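View pics/scene0.png

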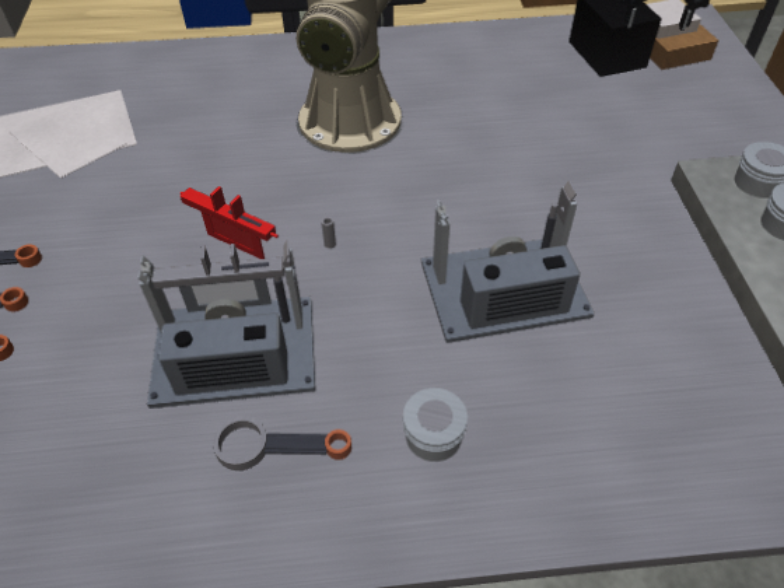

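Top view: guard hangs on the right grinder (rail from about (490,312) to (635,312), tabs near (555,312)). The empty grinder is at left, with its pin post at (200,370), kicker at (228,372) and slot post at (333,357). The gudgeon pin is at (449,427). The red decoy is at (560,440). The scene view, from the far side, confirms this.

```bash
cat > fit.py <<'E'
from h import *
D={n:np.load(n+"0.npz") for n in("top","scene")}
def pts(n,xr,yr,zr):
    P=D[n]["P"];m=(P[...,0]>xr[0])&(P[...,0]<xr[1])&(P[...,1]>yr[0])&(P[...,1]<yr[1])&(P[...,2]>zr[0])&(P[...,2]<zr[1]);return P[m]
def rect(p):
    r=cv2.minAreaRect((p[:,:2]*1000).astype(np.float32)); return np.round(r[0],1),np.round(r[1],1),round(r[2],1)
P=D["top"]["P"]
for nm,(u,v) in dict(tab=(555,312),pl=(490,312),sl=(632,310),bp=(205,370),bs=(333,357),gp=(449,427),motA=(550,262),motB=(270,310),bk=(228,372)).items():
    print(nm,np.round(P[int(v/1.4),int(u/1.4)],3))
E
python3 - <<'E'
from fit import *
for n in("top","scene"):
  for lab,xr,yr in (("A",(.35,.62),(-.36,-.08)),("B",(.28,.56),(.06,.36))):
    print(n,lab)
    for z in [(.105,.122),(.142,.158),(.165,.181),(.1815,.195)]:
        p=pts(n,xr,yr,z)
        m=np.zeros((400,500),np.uint8)
        # cluster on 2mm grid
        g=np.zeros((300,400),np.uint8); ix=((p[:,0]-.2)*500).astype(int); iy=((p[:,1]+.4)*500).astype(int); g[ix,iy]=1
        k,l=cv2.connectedComponents(cv2.dilate(g,np.ones((3,3),np.uint8)))
        lb=l[ix,iy]
        for i in range(1,k):
            q=p[lb==i]
            if len(q)>8: print(z,len(q),rect(q),"zmed",np.round(np.median(q[:,2]),4))
E
```

```text
tab [ 0.549 -0.208  0.148]
pl [ 0.549 -0.112  0.145]
sl [ 0.573 -0.38  -0.   ]
bp [0.459 0.327 0.121]
bs [0.479 0.126 0.138]
gp [ 0.369 -0.057 -0.004]
motA [ 0.633 -0.211  0.11 ]
motB [0.554 0.231 0.115]
bk [0.459 0.305 0.077]
top A
(0.105, 0.122) 12 (array([ 355.1, -241.2]), array([ 0.8, 10.4]), 53.9) zmed 0.1123
(0.105, 0.122) 22 (array([ 375.2, -202.4]), array([ 4.3, 23.5]), 62.7) zmed 0.1153
(0.105, 0.122) 33 (array([ 544.7, -110.4]), array([43.8,  7.9]), 11.5) zmed 0.1133
(0.105, 0.122) 20 (array([ 531.1, -320.4]), array([15. ,  7.7]), 42.1) zmed 0.111
(0.105, 0.122) 117 (array([ 583.3, -219.4]), array([12.8, 48.4]), 0.1) zmed 0.1118
(0.105, 0.122) 392 (array([ 613.8, -218.1]), array([168.5,  11.7]), 89.7) zmed 0.1124
(0.142, 0.158) 1116 (array([ 547.8, -218.8]), array([ 43.9, 217.7]), 0.9) zmed 0.149
(0.165, 0.181) 18 (array([ 535.1, -324.8]), array([ 4.2, 14.5]), 87.7) zmed 0.1664
(0.165, 0.181) 64 (array([ 546. , -116.1]), array([10.3, 31.3]), 88.5) zmed 0.1731
(0.165, 0.181) 29 (array([ 546.5, -230.2]), array([23.5,  5.6]), 12.2) zmed 0.173
(0.165, 0.181) 25 (array([ 546. , 
[... 2729 characters left out ...]
[480.5, 118.1]), array([46.6,  9.5]), 19.1) zmed 0.113
(0.105, 0.122) 120 (array([504.3, 230.5]), array([45.1, 15.4]), 88.7) zmed 0.1113
(0.105, 0.122) 679 (array([542.3, 233.9]), array([ 36. , 170.7]), 0.4) zmed 0.1138
(0.142, 0.158) 85 (array([459.3, 326.9]), array([45.2, 11.9]), 17.0) zmed 0.1518
(0.142, 0.158) 32 (array([466.8, 121.1]), array([17.4, 12.4]), 6.0) zmed 0.153
(0.142, 0.158) 53 (array([493.9, 124.4]), array([16.7, 12.4]), 3.8) zmed 0.1517
(0.165, 0.181) 53 (array([458.5, 330.3]), array([10.2, 33. ]), 89.9) zmed 0.1697
(0.165, 0.181) 9 (array([463.2, 118.6]), array([14.9,  3.2]), 1.8) zmed 0.1683
(0.165, 0.181) 11 (array([493.9, 123.4]), array([ 8.8, 10.6]), 82.7) zmed 0.1683
```

```bash
cat > go.py <<'E'
import sys
from h import *
from scipy.spatial.transform import Rotation as R
# usage: go.py x y z yaw  -> shift in tool axes, turn
s=get_state();q=s["orientation"];r=R.from_quat(np.r_[q[1:],q[0]])
x,y,z,w=map(float,sys.argv[1:5])
a=np.radians(w);Y=np.array([-np.sin(a),np.cos(a),0]);Z=np.array([0,0,-1.]);T=R.from_matrix(np.stack([np.cross(Y,Z),Y,Z],1))
print("shift mm",np.round(1000*r.inv().apply(np.array([x,y,z])-s["tcp_pos"]),1),"turn",np.round((r.inv()*T).as_rotvec(degrees=True),2))
print("t",s["clock"],"tcp",np.round(s["tcp_pos"],4),"F",np.round(s["wrist_force"],1),"gap",round(s["finger_gap"],4),"grip",round(s["grip_force"],1))
E
python3 go.py .45 .2 .27 0.6; python3 go.py .548 -.2205 .24 0.6
```

```text
shift mm [-395.  -280.5  -39.1] turn [ -0.09  -0.03 -13.31]
t 0.1 tcp [0.1263 0.5605 0.2305] F [-0.4  0.1  0. ] gap 0.0854 grip 0.0
shift mm [-583.1 -669.1   -8.5] turn [ -0.09  -0.03 -13.31]
t 0.1 tcp [0.1263 0.5605 0.2305] F [-0.4  0.1  0. ] gap 0.0854 grip 0.0
```

Call:
drive_tool([
  [[0, -0.044, -0.031, -0.02, 0, 0, -2], [0, -0.088, -0.062, -0.04, 0, 0, -4], [0, -0.132, -0.093, -0.04, 0, 0, -6], [0, -0.176, -0.125, -0.04, 0, 0, -8], [0, -0.22, -0.156, -0.04, 0, 0, -10], [0, -0.264, -0.187, -0.04, 0, 0, -12], [0, -0.308, -0.218, -0.04, 0, 0, -13.3], [0, -0.352, -0.249, -0.04, 0, 0, -13.3], [0, -0.395, -0.28, -0.04, 0, 0, -13.3], [0, -0.425, -0.34, -0.035, 0, 0, -13.3], [0, -0.45, -0.395, -0.03, 0, 0, -13.3], [0, -0.475, -0.445, -0.025, 0, 0, -13.3]],
], newtons=30)

```text
clock: 1.6
tcp_pos: [0.492, 0.0203, 0.2558]
orientation: [-0.0, -0.005, 1.0, 0.0]
wrist_force: [1.0, 0.3, -0.5]
finger_gap: 0.0855
grip_force: 0.0
```

```bash
python3 go.py .548 -.2205 .235 0.6
```

```text
shift mm [ -53.6 -241.4   20.7] turn [ 0.01 -0.02 -0.02]
t 1.6 tcp [0.492  0.0203 0.2558] F [ 1.   0.3 -0.5] gap 0.0855 grip 0.0
```

Call:
drive_tool([
  [[0, -0.011, -0.048, 0, 0, 0, 0], [0, -0.022, -0.096, 0.005, 0, 0, 0], [0, -0.033, -0.144, 0.01, 0, 0, 0], [0, -0.044, -0.192, 0.015, 0, 0, 0], [0, -0.054, -0.23, 0.02, 0, 0, 0], [0, -0.054, -0.241, 0.02, 0, 0, 0], [0, -0.054, -0.241, 0.02, 0, 0, 0], [0, -0.054, -0.241, 0.02, 0, 0, 0]],
])

```text
clock: 2.6
tcp_pos: [0.5482, -0.2168, 0.2365]
orientation: [-0.0, -0.006, 1.0, 0.0]
wrist_force: [0.4, 0.8, 0.6]
finger_gap: 0.0858
grip_force: 0.0
```

```bash
python3 go.py .5483 -.2205 .157 0.6
python3 - <<'E'
from h import *
for n in("top","scene"):
    im,P=cloud(n)
    m=(abs(P[...,0]-.548)<.05)&(abs(P[...,1]+.22)<.1)&(P[...,2]>.18)
    v,u=np.where(m); print(n,u.min(),u.max(),v.min(),v.max())
    c=im[150:290,300:480] if n=="top" else im[120:260,60:240]
    cv2.imwrite(f"pics/{n}1.png",cv2.resize(c[...,::-1],None,fx=4,fy=4,interpolation=2))
E
```

```text
shift mm [-0.  -3.7 79.5] turn [ 0.03 -0.01  0.05]
t 2.6 tcp [ 0.5482 -0.2168  0.2365] F [0.4 0.8 0.6] gap 0.0858 grip 0.0
top 379 559 66 226
scene 55 181 0 186
```

View pics/scene1.png

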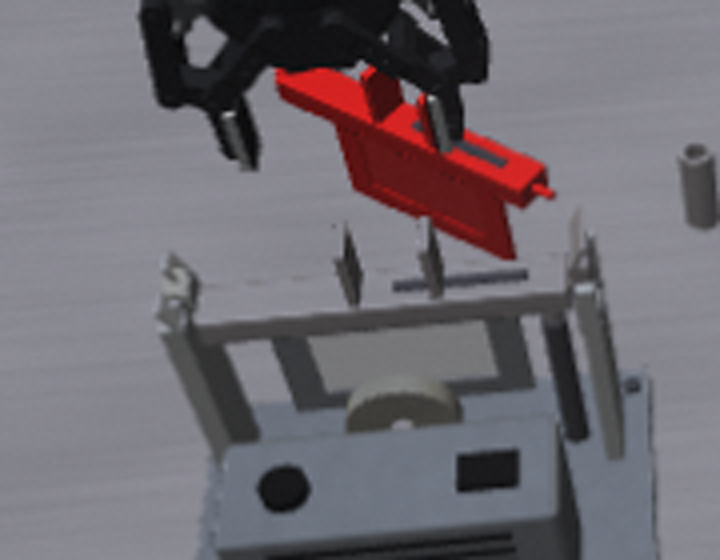

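The scene crop shows the open fingers at (240,150) and (445,135), above the two tabs at (348,265) and (430,260). The way down is clear, so I descend.

Call:
drive_tool([
  [[0, 0, -0.004, 0.02, 0, 0, 0], [0, 0, -0.004, 0.04, 0, 0, 0], [0, 0, -0.004, 0.055, 0, 0, 0], [0, 0, -0.004, 0.068, 0, 0, 0], [0, 0, -0.004, 0.078, 0, 0, 0], [0, 0, -0.004, 0.078, 0, 0, 0]],
])

```text
clock: 3.45
tcp_pos: [0.5481, -0.2218, 0.1575]
orientation: [-0.001, -0.005, 1.0, 0.0]
wrist_force: [-0.4, -0.0, -0.2]
finger_gap: 0.0853
grip_force: 0.0
```

Call:
drive_tool([
  [[90, 0, 0, 0, 0, 0, 0], [110, 0, 0, 0, 0, 0, 0], [120, 0, 0, 0, 0, 0, 0], [120, 0, 0, 0, 0, 0, 0], [120, 0, 0, 0, 0, 0, 0]],
], newtons=30)

```text
clock: 4.08
tcp_pos: [0.5489, -0.2206, 0.1592]
orientation: [0.001, -0.006, 1.0, 0.001]
wrist_force: [0.3, 6.9, 3.8]
finger_gap: 0.0451
grip_force: 2.8
```

Call:
drive_tool([
  [[150, 0, 0, 0, 0, 0, 0], [180, 0, 0, 0, 0, 0, 0], [200, 0, 0, 0, 0, 0, 0], [200, 0, 0, 0, 0, 0, 0], [200, 0, 0, 0, 0, 0, 0], [200, 0, 0, 0, 0, 0, 0]],
])

```text
clock: 4.82
tcp_pos: [0.549, -0.2223, 0.1593]
orientation: [0.001, -0.005, 1.0, -0.0]
wrist_force: [-0.4, 2.8, 6.3]
finger_gap: 0.0332
grip_force: 32.7
```

Call:
drive_tool([
  [[200, 0, 0, -0.008, 0, 0, 0], [200, 0, 0, -0.018, 0, 0, 0], [200, 0, 0, -0.03, 0, 0, 0], [200, 0, 0, -0.045, 0, 0, 0], [200, 0, 0, -0.06, 0, 0, 0], [200, 0, 0, -0.08, 0, 0, 0], [200, 0, 0, -0.1, 0, 0, 0], [200, 0, 0, -0.12, 0, 0, 0], [200, 0, 0, -0.14, 0, 0, 0], [200, 0, 0, -0.155, 0, 0, 0], [200, 0, 0, -0.16, 0, 0, 0], [200, 0, 0, -0.16, 0, 0, 0]],
])

```text
clock: 6.32
tcp_pos: [0.5486, -0.2221, 0.3186]
orientation: [0.0, -0.005, 1.0, -0.0]
wrist_force: [-0.8, -0.3, -5.0]
finger_gap: 0.0331
grip_force: 31.2
```

```bash
python3 go.py .468 .2283 .32 5.35
python3 - <<'E'
from h import *
im,P=cloud("scene")
cv2.imwrite(f"pics/scene2.png",cv2.resize(im[...,::-1],(784,588)))
np.savez("s2.npz",im=im,P=P)
E
```

```text
shift mm [ 75.9 451.2  -1.5] turn [-0.01  0.03 -4.76]
t 6.325 tcp [ 0.5486 -0.2221  0.3186] F [-0.8 -0.3 -5. ] gap 0.0331 grip 31.2
```

View pics/scene2.png

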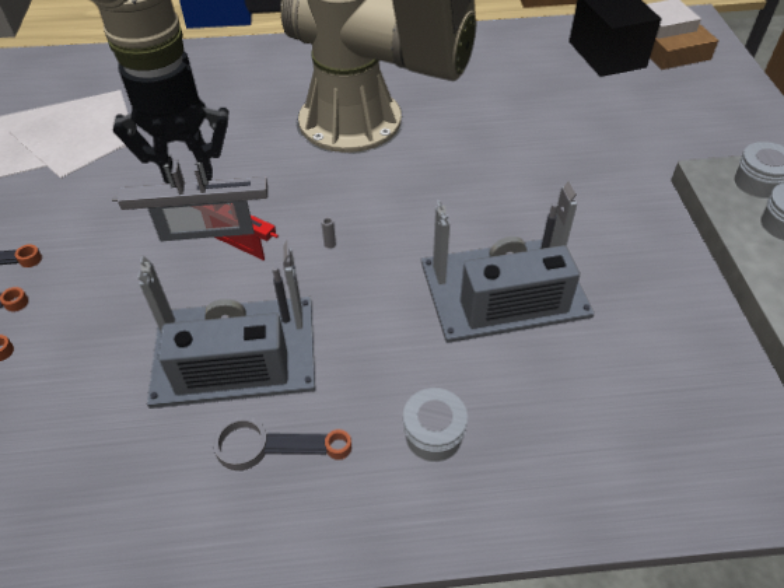

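Guard is held level at (195,190), clear of grinder A. Nothing else has been disturbed. Next I move over B.

Call:
drive_tool([
  [[200, 0.005, 0.03, 0, 0, 0, -0.4], [200, 0.014, 0.08, 0, 0, 0, -0.9], [200, 0.022, 0.13, 0, 0, 0, -1.4], [200, 0.03, 0.18, 0, 0, 0, -2], [200, 0.038, 0.23, 0, 0, 0, -2.5], [200, 0.046, 0.28, 0, 0, 0, -3], [200, 0.054, 0.33, 0, 0, 0, -3.5], [200, 0.062, 0.38, 0, 0, 0, -4], [200, 0.07, 0.42, 0, 0, 0, -4.5], [200, 0.075, 0.443, 0, 0, 0, -4.8], [200, 0.076, 0.451, 0, 0, 0, -4.8], [200, 0.076, 0.451, 0, 0, 0, -4.8]],
])

```text
clock: 7.88
tcp_pos: [0.4676, 0.2281, 0.3178]
orientation: [-0.0, -0.047, 0.999, -0.0]
wrist_force: [0.4, -0.5, -4.1]
finger_gap: 0.0331
grip_force: 32.1
```

Call:
drive_tool([
  [[200, 0, 0, 0.02, 0, 0, 0], [200, 0, 0, 0.04, 0, 0, 0], [200, 0, 0, 0.055, 0, 0, 0], [200, 0, 0, 0.06, 0, 0, 0], [200, 0, 0, 0.06, 0, 0, 0], [200, 0, 0, 0.06, 0, 0, 0]],
])

```text
clock: 8.62
tcp_pos: [0.4684, 0.2281, 0.2591]
orientation: [0.001, -0.047, 0.999, 0.0]
wrist_force: [0.3, -0.1, -4.2]
finger_gap: 0.0333
grip_force: 32.1
```

```bash
python3 go.py .468 .2283 .21 5.35
cat > look.py <<'E'
from h import *
s=get_state()["tcp_pos"]
zr=s[2]-.010+.0 # rail top approx tcp-10mm
def cl(p,lab):
    ix=((p[:,0]-.2)*500).astype(int); iy=((p[:,1]+.4)*500).astype(int); g=np.zeros((300,450),np.uint8); g[ix,iy]=1
    k,l=cv2.connectedComponents(cv2.dilate(g,np.ones((3,3),np.uint8))); lb=l[ix,iy]
    for i in range(1,k):
        q=p[lb==i]
        if len(q)>8:
            r=cv2.minAreaRect((q[:,:2]*1000).astype(np.float32)); print(lab,len(q),np.round(r[0],1),np.round(r[1],1),round(r[2],1),"z",np.round(np.median(q[:,2]),4))
for n in("top","scene"):
    im,P=cloud(n); np.savez(n+"l.npz",im=im,P=P)
    def sel(y0,y1,z0,z1): return P[(P[...,0]>.4)&(P[...,0]<.6)&(P[...,1]>y0)&(P[...,1]<y1)&(P[...,2]>z0)&(P[...,2]<z1)]
    cl(sel(.1,.36,zr-.008,zr+.006),n+" rail")
    cl(sel(.1,.36,.165,.181),n+" Blips"); cl(sel(-.36,-.08,.165,.181),n+" Alips")
    cl(sel(.1,.36,.145,.160),n+" Btops")
E
python3 look.py
```

```text
shift mm [ 0.4  0.2 49.1] turn [0.02 0.08 0.03]
t 8.625 tcp [0.4684 0.2281 0.2591] F [ 0.3 -0.1 -4.2] gap 0.0333 grip 32.1
top rail 487 [471.3 183.8] [ 26.1 116.9] 4.4 z 0.2479
top Blips 13 [462.8 123. ] [12.3  2.5] 2.3 z 0.1676
top Blips 14 [491.3 125.6] [12.5  2.8] 2.3 z 0.1671
top Alips 19 [ 534.5 -323.6] [11.7 10.3] 21.6 z 0.1671
top Alips 65 [ 546.  -116.4] [31.5 10. ] 0.1 z 0.1736
top Alips 16 [ 561.5 -323.4] [ 8.1 13.8] 49.8 z 0.1675
top Btops 32 [463.4 125.9] [17.  12.5] 2.2 z 0.1543
top Btops 28 [489.6 128.1] [17.7 12. ] 7.8 z 0.1551
scene rail 872 [469.9 221.5] [ 29.2 198.7] 5.3 z 0.2474
scene Blips 47 [458.8 331.6] [ 9.1 33.4] 87.2 z 0.1702
scene Blips 9 [463.3 118.7] [15.2  3.3] 1.7 z 0.1675
scene Blips 323 [468.7 226.1] [  9.7 131.8] 4.4 z 0.1732
scene Alips 16 [ 534.8 -329.1] [18.1  5.2] 7.7 z 0.1668
scene Alips 57 [ 548.4 -119.6] [ 8.7 34.7] 89.5 z 0.1698
scene Alips 16 [ 564.9 -328.1] [ 9.7 13.6] 57.5 z 0.1664
scene Btops 86 [458.4 326.3] [45.2 12.1] 17.2 z 0.1544
scene Btops 33 [465.1 121.3] [19.9 11.7] 4.0 z 0.1548
scene Btops 52 [468.4 225.7] [  4.9 128.3] 5.2 z 0.1585
scene Btops 47 [492.5 124.3] [17.7 11.9] 4.8 z 0.1536
```

Call:
drive_tool([
  [[200, 0, 0, 0.02, 0, 0, 0], [200, 0, 0, 0.04, 0, 0, 0], [200, 0, 0, 0.05, 0, 0, 0], [200, 0, 0, 0.057, 0, 0, 0], [200, 0, 0, 0.064, 0, 0, 0], [200, 0, 0, 0.07, 0, 0, 0], [200, 0, 0, 0.07, 0, 0, 0]],
])

```text
clock: 9.6
tcp_pos: [0.4676, 0.2281, 0.188]
orientation: [-0.0, -0.047, 0.999, -0.0]
wrist_force: [-0.2, -0.4, -3.9]
finger_gap: 0.0329
grip_force: 32.1
```

```bash
python3 go.py .4684 .2281 .1605 5.35; python3 - <<'E'
from h import *
im,P=cloud("scene")
cv2.imwrite("pics/scene3.png",cv2.resize(im[110:250,290:430][...,::-1],(600,600),interpolation=2))
E
```

```text
shift mm [-0.8 -0.  27.5] turn [-0.   -0.03  0.04]
t 9.6 tcp [0.4676 0.2281 0.188 ] F [-0.2 -0.4 -3.9] gap 0.0329 grip 32.1
```

View pics/scene3.png

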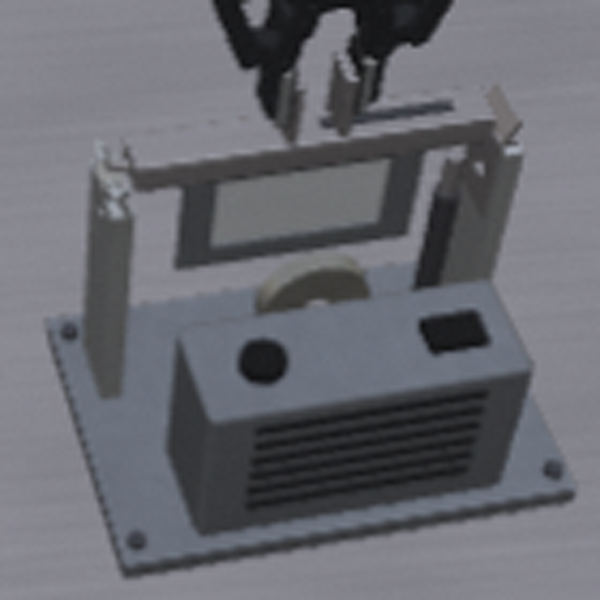

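Rail ends sit between the posts: stub above the slot at (115,165), pin end at (500,125) over the hole at (478,165). No contact force yet, so I go lower.

Call:
drive_tool([
  [[200, 0, 0, 0.005, 0, 0, 0], [200, 0, 0, 0.01, 0, 0, 0], [200, 0, 0, 0.014, 0, 0, 0], [200, 0, 0, 0.014, 0, 0, 0]],
])

```text
clock: 10.15
tcp_pos: [0.4676, 0.2281, 0.1738]
orientation: [-0.0, -0.047, 0.999, -0.0]
wrist_force: [-0.1, 0.1, -5.2]
finger_gap: 0.0331
grip_force: 32.1
```

Call:
drive_tool([
  [[200, 0, 0, 0.004, 0, 0, 0], [200, 0, 0, 0.008, 0, 0, 0], [200, 0, 0, 0.011, 0, 0, 0], [200, 0, 0, 0.011, 0, 0, 0]],
])

```text
clock: 10.65
tcp_pos: [0.4682, 0.2282, 0.1635]
orientation: [0.0, -0.047, 0.999, 0.0]
wrist_force: [-0.2, -1.3, -0.6]
finger_gap: 0.0333
grip_force: 34.8
```

Call:
drive_tool([
  [[200, 0, 0, 0.001, 0, 0, 0], [200, 0, 0, 0.002, 0, 0, 0], [200, 0, 0, 0.003, 0, 0, 0], [200, 0, 0, 0.003, 0, 0, 0]],
])

```text
clock: 11.15
tcp_pos: [0.4681, 0.2282, 0.1604]
orientation: [0.0, -0.047, 0.999, 0.0]
wrist_force: [0.8, -1.7, 0.7]
finger_gap: 0.0332
grip_force: 35.1
```

Call:
drive_tool([
  [[200, 0, 0, 0.001, 0, 0, 0], [200, 0, 0, 0.002, 0, 0, 0], [200, 0, 0, 0.002, 0, 0, 0]],
])

```text
clock: 11.52
tcp_pos: [0.4681, 0.2283, 0.1592]
orientation: [0.001, -0.047, 0.999, 0.0]
wrist_force: [-2.2, 0.1, 7.0]
finger_gap: 0.033
grip_force: 33.5
```

Call:
drive_tool([
  [[140, 0, 0, -0.001, 0, 0, 0], [110, 0, 0, -0.001, 0, 0, 0], [80, 0, 0, -0.001, 0, 0, 0], [40, 0, 0, -0.001, 0, 0, 0], [0, 0, 0, -0.001, 0, 0, 0], [0, 0, 0, -0.001, 0, 0, 0], [0, 0, 0, -0.001, 0, 0, 0]],
])

```text
clock: 12.4
tcp_pos: [0.4679, 0.2281, 0.1593]
orientation: [0.0, -0.047, 0.999, 0.0]
wrist_force: [-0.7, -0.2, -0.5]
finger_gap: 0.0853
grip_force: 0.0
```

Call:
drive_tool([
  [[0, 0, 0, -0.01, 0, 0, 0], [0, 0, 0, -0.025, 0, 0, 0], [0, 0, 0, -0.045, 0, 0, 0], [0, 0, 0, -0.07, 0, 0, 0], [0, 0, 0, -0.085, 0, 0, 0], [0, 0, 0, -0.085, 0, 0, 0]],
])

```text
clock: 13.15
tcp_pos: [0.4687, 0.2284, 0.246]
orientation: [0.002, -0.047, 0.999, 0.0]
wrist_force: [-0.4, -0.2, -0.8]
finger_gap: 0.0851
grip_force: 0.0
```

```bash
python3 - <<'E'
from h import *
im,P=cloud("scene"); np.savez("s4.npz",im=im,P=P)
cv2.imwrite("pics/scene4.png",cv2.resize(im[110:250,290:430][...,::-1],(600,600),interpolation=2))
a=np.radians(5.35);c=np.array([.4681,.2283]);d=P[...,:2]-c
Y=d@[-np.sin(a),np.cos(a)];X=d@[np.cos(a),np.sin(a)]
for y in range(-90,95,20):
    m=(abs(X)<.011)&(abs(Y-y/1000)<.008)&(P[...,2]>.13)&(P[...,2]<.175); print(y,m.sum(),np.round(np.median(P[m][:,2])*1000,1))
m=(abs(X)<.02)&(abs(Y)<.06)&(P[...,2]>.178)&(P[...,2]<.205)
q=Y[m]*1000;print(np.histogram(q,bins=np.arange(-40,45,4)))
E
python3 go.py .4681 .2283 .2 5.35
```

```text
-90 60 148.5
-70 55 148.6
-50 64 149.1
-30 84 149.9
-10 52 149.4
10 84 152.1
30 52 149.9
50 56 150.8
70 56 150.6
90 72 150.6
(array([ 0,  0,  0,  0, 28, 15,  8,  0,  0,  0,  0,  0,  0, 28, 13,  0,  0,
        0,  0,  0,  0]), array([-40, -36, -32, -28, -24, -20, -16, -12,  -8,  -4,   0,   4,   8,
        12,  16,  20,  24,  28,  32,  36,  40,  44]))
shift mm [ 0.1  0.1 44.8] turn [0.02 0.07 0.04]
t 13.2 tcp [0.4682 0.2282 0.2448] F [-0.9  0.  -0.7] gap 0.085 grip 0.0
```

View pics/scene4.png

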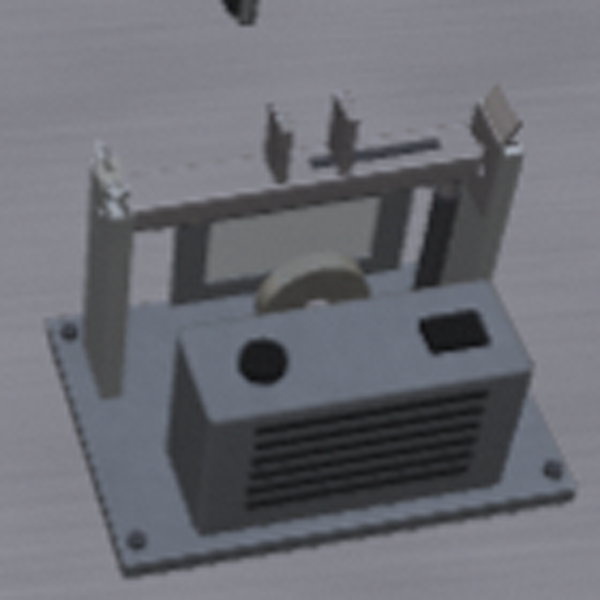

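Tabs at (280,140) and (343,130) are about 35 mm apart, so the pin is out about half way and rubbing on the post. The pin end is about 1.5 mm high. That is the expected state before pressing.

Call:
drive_tool([
  [[120, 0, 0.03, 0, 0, 0, 0], [255, 0, 0.06, 0, 0, 0, 0], [255, 0, 0.065, 0, 0, 0, 0], [255, 0, 0.065, 0.02, 0, 0, 0], [255, 0, 0.065, 0.04, 0, 0, 0], [255, 0, 0.065, 0.06, 0, 0, 0], [255, 0, 0.065, 0.075, 0, 0, 0], [255, 0, 0.065, 0.085, 0, 0, 0], [255, 0, 0.065, 0.088, 0, 0, 0], [255, 0, 0.065, 0.088, 0, 0, 0]],
])

```text
clock: 14.45
tcp_pos: [0.4619, 0.2929, 0.1565]
orientation: [0.0, -0.047, 0.999, 0.0]
wrist_force: [0.1, 0.0, 0.1]
finger_gap: 0.0001
grip_force: 0.0
```

Call:
drive_tool([
  [[255, 0, 0, 0.002, 0, 0, 0], [255, 0, 0, 0.004, 0, 0, 0], [255, 0, 0, 0.006, 0, 0, 0], [255, 0, 0, 0.007, 0, 0, 0], [255, 0, 0, 0.007, 0, 0, 0]],
])

```text
clock: 15.08
tcp_pos: [0.4619, 0.293, 0.1502]
orientation: [0.001, -0.047, 0.999, 0.0]
wrist_force: [-0.6, -0.0, 4.5]
finger_gap: 0.0002
grip_force: 2.5
```

Call:
drive_tool([
  [[255, 0, 0, 0.001, 0, 0, 0], [255, 0, 0, 0.002, 0, 0, 0], [255, 0, 0, 0.002, 0, 0, 0]],
])

```text
clock: 15.45
tcp_pos: [0.462, 0.2932, 0.1485]
orientation: [0.001, -0.047, 0.999, 0.0]
wrist_force: [-1.9, 0.6, 6.7]
finger_gap: 0.0002
grip_force: 3.3
```

Call:
drive_tool([
  [[255, 0, 0, 0.001, 0, 0, 0], [255, 0, 0, 0.002, 0, 0, 0], [255, 0, 0, 0.002, 0, 0, 0]],
])

```text
clock: 15.82
tcp_pos: [0.4621, 0.2933, 0.1466]
orientation: [0.001, -0.047, 0.999, 0.001]
wrist_force: [-2.2, 0.1, 6.1]
finger_gap: -0.0
grip_force: 3.7
```

Call:
drive_tool([
  [[255, 0, 0, 0.001, 0, 0, 0], [255, 0, 0, 0.0015, 0, 0, 0], [255, 0, 0, 0.0015, 0, 0, 0]],
])

```text
clock: 16.2
tcp_pos: [0.4622, 0.2934, 0.1452]
orientation: [0.001, -0.047, 0.999, 0.001]
wrist_force: [-2.3, 0.4, 8.2]
finger_gap: 0.0005
grip_force: 3.9
```

Call:
drive_tool([
  [[255, 0, 0, 0.001, 0, 0, 0], [255, 0, 0, 0.0015, 0, 0, 0], [255, 0, 0, 0.0015, 0, 0, 0]],
])

```text
clock: 16.58
tcp_pos: [0.4622, 0.2935, 0.1438]
orientation: [0.001, -0.047, 0.999, 0.001]
wrist_force: [-1.6, -0.7, 7.6]
finger_gap: -0.0003
grip_force: 3.8
```

```bash
cat > tabs.py <<'E'
from h import *
im,P=cloud("scene")
a=np.radians(5.35);d=P[...,:2]-np.array([.4681,.2283])
Y=1000*(d@[-np.sin(a),np.cos(a)]);X=1000*(d@[np.cos(a),np.sin(a)])
m=(abs(X)<20)&(abs(Y)<42)&(P[...,2]>.165)&(P[...,2]<.192)
q=Y[m];print("tabs",np.median(q[q<0]),np.median(q[q>0]),(q<0).sum(),(q>0).sum())
for y in (-80,-50,0,50,85):
    m=(abs(X)<11)&(abs(Y-y)<7)&(P[...,2]>.13)&(P[...,2]<.16); print(y,m.sum(),np.round(np.median(P[m][:,2])*1000,1),end="; ")
cv2.imwrite("pics/last.png",cv2.resize(im[110:250,290:430][...,::-1],(600,600),interpolation=2))
E
python3 tabs.py
```

```text
tabs -18.970388036040227 16.7172915654008 73 66
-80 54 148.1; -50 53 146.3; 0 46 144.9; 50 60 144.7; 85 34 142.2;
```

Pin not in yet (tabs 35.7 mm apart; 42 when home). I keep pressing.

Call:
drive_tool([
  [[255, 0, 0, 0.001, 0, 0, 0], [255, 0, 0, 0.0015, 0, 0, 0], [255, 0, 0, 0.0015, 0, 0, 0]],
])

```text
clock: 17.0
tcp_pos: [0.4623, 0.2938, 0.1418]
orientation: [0.001, -0.047, 0.999, 0.001]
wrist_force: [-0.9, 2.7, 5.1]
finger_gap: 0.0002
grip_force: 2.6
```

Call:
drive_tool([
  [[255, 0, 0, 0.001, 0, 0, 0], [255, 0, 0, 0.0015, 0, 0, 0], [255, 0, 0, 0.0015, 0, 0, 0]],
])

```text
clock: 17.38
tcp_pos: [0.4625, 0.2939, 0.1407]
orientation: [0.001, -0.047, 0.999, 0.001]
wrist_force: [-1.3, 2.2, 8.5]
finger_gap: 0.0001
grip_force: 4.0
```

```bash
python3 tabs.py
```

```text
tabs -16.36120212871483 26.239320022891352 68 63
-80 50 146.8; -50 48 145.6; 0 50 143.6; 50 60 141.6; 85 30 139.1;
```

It has snapped: tabs are 42.6 mm apart and the guard shifted back in y. I retreat and check.

Call:
drive_tool([
  [[255, 0, 0, -0.004, 0, 0, 0], [255, 0, 0, -0.015, 0, 0, 0], [255, 0, 0, -0.035, 0, 0, 0], [255, 0, 0, -0.06, 0, 0, 0], [255, 0, 0, -0.09, 0, 0, 0], [255, 0, 0, -0.12, 0, 0, 0], [255, 0, 0, -0.12, 0, 0, 0], [255, 0, 0, -0.12, 0, 0, 0]],
])

```text
clock: 18.42
tcp_pos: [0.4615, 0.2926, 0.2588]
orientation: [-0.0, -0.047, 0.999, -0.0]
wrist_force: [-1.0, -0.6, 0.3]
finger_gap: 0.0004
grip_force: 0.0
```

```bash
python3 tabs.py
```

```text
tabs -17.278525498292144 25.064073567025133 66 57
-80 50 147.1; -50 51 146.1; 0 49 145.0; 50 50 143.1; 85 47 141.6;
```

View pics/last.png

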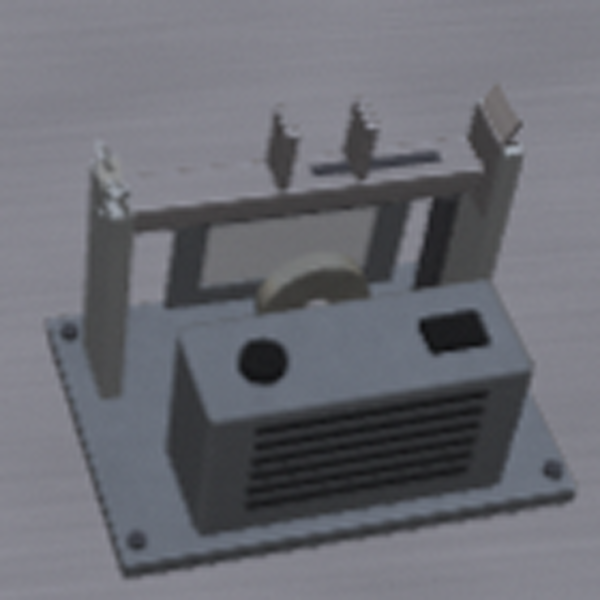

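The tabs at (285,150) and (362,140) are at full spread (42.3 mm). The pin end stays held down about 7 mm against the kicker, so the pin is in the hole and the robot is clear.

```bash
python3 -c "from workcell import *; print(hand_in())"
```

```text
the job is handed in; nothing more can be done
None
```

The guard now hangs on the second grinder with its pin snapped fully home, the engine parts were not touched, and I handed the job in at about 18.5 s of the 61 s allowed.

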